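Clear the tool chest's lid and hold it at its balance point

TASK

Offcuts lie on the closed lid of the tool chest: with the push block, sweep all five off the lid into the scrap tray beside it, without touching them with the gripper, then stand the push block upright back on its board and let go of it. Only then lift the lid to its balance point, standing straight up on its hinge, never letting it fall over the back, and finish while still holding it there with the gripper, still and upright. Leave the cork block, pencil pot and basket alone.

Things in the scene. Friction and masses are not known exactly. Their poses are not given: they have to be found in the camera images.
- chest: Wooden tool chest fixed to the bench, 150 (its x) x 300 (its y) x 98 high without the lid. Origin: centre of its underside on the bench; x points away from the robot (yaw varies within 0.2 rad), to the hinge side; y runs along the hinge.
- lid (a joint): Hinge of the chest's flat wooden lid, rad: 0 = closed and level, grows as the free edge (facing the robot) rises; stops at 2.5, far over the back. The lid turns freely, weighs 0.33 to 0.61 kg and stays nowhere by itself: below pi/2 it falls shut, above it falls over the back. Its weight is symmetric about its plane, so it balances straight up, at pi/2 (1.571).
- lid_top (a point): Centre of the top face of the lid, at z = 110 when closed. The lid is 148 x 300 (along chest y) x 12 thick, its ends at chest y = +-150. Two guide battens, 8 wide and 8 high, run along chest y on its top at the hinge edge and the free edge, leaving a flat channel 132 wide centred on this point and open at both ends.
- lid_bar (a point): Middle of the lid's lifting bar: round steel, 12 diameter, 150 long, parallel to the hinge, in the lid's plane, 50 beyond its free edge on two flat steel arms (70 either side of this point), 200 from the hinge line. z = 104 closed (chest x = -125), 304 upright. 44 free between bar and lid edge. Being round, it can turn between the fingers while the gripper keeps pointing down.
- lid_hinge (a point): Middle of the hinge line, which runs along chest y at chest x = +75, 104 above the bench, through the middle of the lid's thickness.
- tray: Open plywood scrap tray fixed to the bench, 170 (x) x 160 (y) x 92 high, walls and floor 5. Origin: centre of its underside. Its axes are parallel to the chest's. It stands 3 from one end of the chest, on the left or the right (centre at chest y = +233 or -233), its rim 18 below the top of the closed lid.
- board: Plywood board lying fixed on the bench, 170 x 160 x 12 thick, at the other end of the chest, across from the tray. Origin: centre of its underside; axes parallel to the chest's.
- push_block: Loose wooden push block standing on the board, about 0.2 kg: a foot 124 (its x) x 36 (its y) x 28 high with an upright handle in its middle, 50 (x) x 24 (y), from the foot up to 104 above the underside. Origin: centre of its underside, z up along the handle. Its yaw is within 0.5 rad of the chest's.
- push_grip (a point): Point in the middle of the push block's handle, 75 above the block's underside; the handle is 24 thick along the block's y.
- offcut_a: Loose offcut, rectangular wooden block 34 x 24 x 18 high, about 15 g, lying between the battens on the closed lid, its centre within 70 of the lid's middle along chest y. Origin: centre of its underside.
- offcut_b: Loose offcut, square wooden piece 29 x 29 x 15 high, about 15 g, lying between the battens on the closed lid, its centre within 70 of the lid's middle along chest y. Origin: centre of its underside.
- offcut_c: Loose offcut, six-sided wooden piece, 38 across corners, 20 high, about 15 g, lying between the battens on the closed lid, its centre within 70 of the lid's middle along chest y. Origin: centre of its underside.
- offcut_d: Loose offcut, dowel end standing on its flat face, 30 diameter, 22 high, about 15 g, lying between the battens on the closed lid, its centre within 70 of the lid's middle along chest y. Origin: centre of its underside.
- offcut_e: Loose offcut, L-shaped wooden piece, 32 x 28 overall, 18 high, about 15 g, lying between the battens on the closed lid, its centre within 70 of the lid's middle along chest y. Origin: centre of its underside.
- cork_block: Bystander: cork sanding block 55 x 90 x 35, loose, standing beyond the chest or past the tray or the board. Leave it alone.
- pencil_pot: Bystander: white pot with pencils, 76 diameter, 85 high (pencils to 140), loose, standing beyond the chest or past the tray or the board. Leave it alone.
- basket: Bystander: round open basket, 110 diameter, 65 high, loose, standing beyond the chest or past the tray or the board. Leave it alone.
There are look-alikes about, which are no part of the job. There is more than one size of the push_block; the job needs the largest.

How it is judged:
On the way, in this order (a step that is already met when the one before it is completed fails the run):
1. all five offcuts lie in the tray, below its rim (x of offcut_a in the frame of tray between -0.085 and 0.085 m and y of offcut_a in the frame of tray between -0.08 and 0.08 m and z of offcut_a in the frame of tray between -0.005 and 0.085 m and x of offcut_b in the frame of tray between -0.085 and 0.085 m and y of offcut_b in the frame of tray between -0.08 and 0.08 m and z of offcut_b in the frame of tray between -0.005 and 0.085 m and x of offcut_c in the frame of tray between -0.085 and 0.085 m and y of offcut_c in the frame of tray between -0.08 and 0.08 m and z of offcut_c in the frame of tray between -0.005 and 0.085 m and x of offcut_d in the frame of tray between -0.085 and 0.085 m and y of offcut_d in the frame of tray between -0.08 and 0.08 m and z of offcut_d in the frame of tray between -0.005 and 0.085 m and x of offcut_e in the frame of tray between -0.085 and 0.085 m and y of offcut_e in the frame of tray between -0.08 and 0.08 m and z of offcut_e in the frame of tray between -0.005 and 0.085 m), for 0.2 s.
2. the push block stands upright on its board, let go (x of push_block in the frame of board between -0.085 and 0.085 m and y of push_block in the frame of board between -0.08 and 0.08 m and z of push_block in the frame of board below 0.018 m and angle between push_block's own z axis and vertical below 0.1 rad and contact force between the fingers and push_block below 0.1 N and linear speed of push_block below 0.03 m/s), for 0.2 s.
3. the fingers hold the lid still, upright at its balance point (value of joint lid between 1.511 and 1.631 rad and velocity of joint lid between -0.05 and 0.05 rad/s and contact force between the fingers and lid above 0.5 N and contact force between push_block and lid below 0.2 N), for 0.3 s.
At the end, for the whole second after the job is handed in: The fingers still hold the lid (contact over 0.5 N) and it stands still within 0.06 rad of straight up; all five offcuts lie in the tray below its rim; the push block stands upright with its centre over its board, not held and not touching the lid (all of step 1 and all of step 2 and all of step 3); the arm keeps its last pose, push and grip.
It fails at once if the gripper touches an offcut (contact force between the fingers and offcut_a above 0.5 N or contact force between the fingers and offcut_b above 0.5 N or contact force between the fingers and offcut_c above 0.5 N or contact force between the fingers and offcut_d above 0.5 N or contact force between the fingers and offcut_e above 0.5 N).
It fails at once if the lid is lifted while an offcut is not yet in the tray (value of joint lid above 0.15 rad and not ((x of offcut_a in the frame of tray between -0.085 and 0.085 m and y of offcut_a in the frame of tray between -0.08 and 0.08 m and z of offcut_a in the frame of tray between -0.005 and 0.085 m) and (x of offcut_b in the frame of tray between -0.085 and 0.085 m and y of offcut_b in the frame of tray between -0.08 and 0.08 m and z of offcut_b in the frame of tray between -0.005 and 0.085 m) and (x of offcut_c in the frame of tray between -0.085 and 0.085 m and y of offcut_c in the frame of tray between -0.08 and 0.08 m and z of offcut_c in the frame of tray between -0.005 and 0.085 m) and (x of offcut_d in the frame of tray between -0.085 and 0.085 m and y of offcut_d in the frame of tray between -0.08 and 0.08 m and z of offcut_d in the frame of tray between -0.005 and 0.085 m) and (x of offcut_e in the frame of tray between -0.085 and 0.085 m and y of offcut_e in the frame of tray between -0.08 and 0.08 m and z of offcut_e in the frame of tray between -0.005 and 0.085 m))).
It fails at once if the lid falls over backwards (value of joint lid above 1.9 rad).
It fails at once if a bystander is disturbed (distance of any of cork_block, pencil_pot, basket from where it was at the start of the episode above 0.025 m).
It also fails if it takes over 72 s, if anything falls off the work surface, if the arm or the gripper's body presses on something with over 40 N, if the wrist force passes 120 N, or if a joint passes its speed limit or range.

ROBOT

A 6-joint arm with a two-finger parallel gripper is mounted at the origin on the work surface. World frame = base frame: x ahead of the robot, y to its left, z up, the work surface at z = 0. Lengths are in m, angles in rad, forces in N, time in s.
With the tool pointing down it reaches from about 0.35 to 0.775 m from the base axis. Payload 7.3 kg.
Tool frame: the origin (TCP) lies between the finger pads; the fingertips stand 8 mm ahead of it and the grasp point (between the pads) lies 11 mm behind it (robot.nose_length is the distance from the TCP to the fingertips, in m); z points along the fingers, y is the line along which they close (so a half turn about z gives the same grasp; the last joint's range is limited). The gripper opens to 92 mm and grips with 3 to 60 N. Pads are 19 mm wide; open, the fingers measure 130 mm over their backs; the gripper's body (75 mm by 190 mm) begins 47 mm behind the grasp point.
Start: joints at [1.021, 0.342, 1.524, -0, 1.275, -0.146], TCP at [0.206, 0.483, 0.235] pointing down, gripper open.
Joint ranges: [-2.53, 2.53], [-0.77, 2.02], [0.04, 2.7], [-1, 4.14], [0.28, 2.66], [-3.11, 3.11]. Speed limits (rad/s): [2.57, 2.57, 3.14, 3.14, 3.14, 3.14].

INTERFACE

Orientations are given as [roll, pitch, yaw] about the fixed x, y, z axes, in that order (R = Rz(yaw) Ry(pitch) Rx(roll)).
In Python, from cell import robot gives the robot as it stands. The module is installed in compiled form; this text tells all that it offers.
- The arm moves only by the shell command python3 -m jog 'ROWS' [FORCE]. ROWS is JSON, a list that holds one entry, the list of rows, each a list of 5 numbers: the gripper's target within -1 to 1 (fully open at 1, half-way at 0, shut at -1), then the shift along the tool's x, y, z in m, then the turn about the tool's z in rad. A call has 1 to 5 rows; each row is the pose to reach, as a shift and turn from the pose commanded when the call began, along the tool's axes at that moment; what a row does not reach only later rows make up. A row lasts 1/12 s, in which the tool goes at most 41.7 mm and 7.16 degrees, less where a joint would pass 70% of its speed; a pose out of reach is approached as far as the arm can. A call with a gripper value outside its range is refused whole. The fingers move at their own pace and stop on an object; FORCE is the grip in N (left out, the last holds). Time passes only in rows, so rows that repeat a pose let the fingers close. It gives the time, the measured TCP pose, the force, the opening and the grip force at its end, in the units of the state.
- robot.observe(): the state, without advancing time (a new reading comes with each control period).
- robot.read_camera(name): name is "side" or "top"; returns the picture (400x640x3 uint8, red, green, blue); there is no depth.
- robot.camera_model(name): a dict with "camera_matrix" (3x3 intrinsics, pixels), "position" and "attitude" of the camera in the world. Camera axes: x right, y down, z forward; pixel columns grow to the right and rows downward; lengths in m; the calibration is good to about 2 mm. A picture is of the moment at which its call begins. camera_model takes no time and is no camera call.
- robot.hand_in(): hands the job in; it is judged then, once.
The state is a dict: "time": time; "qpos": joint angles; "qvel": joint speeds; "joint_efforts": joint torques, N m; "tool_pos": TCP position; "tool_rot": TCP orientation; "contact_force": force on the tool from outside, world axes, zero at the start; "torque": the same for the moment, N m; "opening": finger opening in m; "grip_force": force on a finger pad.
Only numpy, scipy, OpenCV 4.12 (cv2) and the standard library are available. Lean on these libraries where they do the work, as an engineer would, in place of code of your own. Each camera call takes 0.05 s, during which the arm holds its last target. There are 200 camera calls.

## Working session

There is one attempt and no reset: what is moved stays moved. The work goes in short steps, Python scripts to look and compute and a shell command to move; the robot and the scene stay as the last step left them, time stands still between calls to the robot, and variables do not carry over. Pictures are saved under pics/ and viewed, at most 10 in all, crops included, and the job is handed in when it is done.

```bash
mkdir -p pics
python3 - <<'E'
from cell import robot
import cv2
for n in("top","side"):
    cv2.imwrite(f"pics/{n}0.png",robot.read_camera(n)[:,:,::-1]); print(robot.camera_model(n))
print(robot.observe())
E
```

```text
{'camera_matrix': array([[440.97339479,   0.        , 316.41035754],
       [  0.        , 440.97339479, 199.30161946],
       [  0.        ,   0.        ,   1.        ]]), 'position': array([0.58271873, 0.009932  , 1.35959664]), 'attitude': array([-3.09539245,  0.00647361, -1.55456254])}
{'camera_matrix': array([[513.27539   ,   0.        , 311.95010419],
       [  0.        , 513.27539   , 201.85518369],
       [  0.        ,   0.        ,   1.        ]]), 'position': array([ 0.5889829 , -0.92963269,  1.15158076]), 'attitude': array([-2.43321858, -0.01816233, -0.05110239])}
{'time': 0.1, 'qpos': array([ 1.02099163e+00,  3.42680574e-01,  1.52494400e+00,  2.35551436e-05,
        1.27539227e+00, -1.45964764e-01]), 'qvel': array([ 1.29594740e-03, -2.08785523e-03, -4.23555901e-03,  1.32919748e-03,
       -3.22482548e-05, -8.04238274e-05]), 'joint_efforts': array([ 1.79900504e-03, -4.32005239e+01, -2.44696033e+01,  7.20361085e-02,
        5.25791163e-02, -5.23293409e-05]), 'tool_pos': array([0.20606627, 0.48247765, 0.23409231]), 'tool_rot': array([-3.14018689e+00, -2.29429124e-04,  2.73774569e+00]), 'contact_force': array([ 0.36884801, -0.26560022,  0.13143759]), 'torque': array([ 0.02893989,  0.00772018, -0.00220771]), 'grip_force': 0.0, 'opening': 0.09184049490669702}
```

View pics/top0.png

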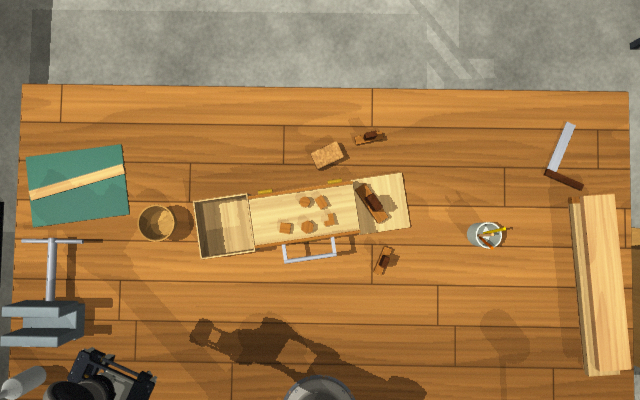

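View pics/side0.png

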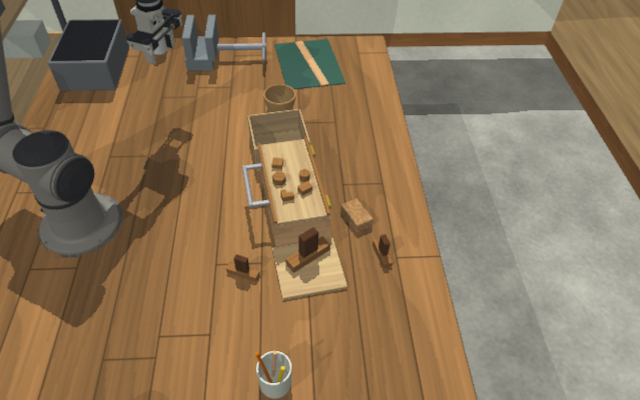

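The top view shows the tray at the left (225,225), the lid with offcuts (305,213), the bar (310,255), and the board at the right (385,203) with the large push block. The small look-alikes are at (370,136) and (384,260). I'll enlarge both views.

Run:
```python
import cv2
a=cv2.imread("pics/top0.png")[160:280,260:420]; cv2.imwrite("pics/top0c.png",cv2.resize(a,None,fx=5,fy=5,interpolation=cv2.INTER_CUBIC))
a=cv2.imread("pics/side0.png")[100:310,210:360]; a=cv2.imread("pics/side0.png")[130:310,220:370];cv2.imwrite("pics/side0c.png",cv2.resize(a[:, :],None,fx=3.33,fy=3.33,interpolation=cv2.INTER_CUBIC))
```

```text
(no output)
```

View pics/top0c.png

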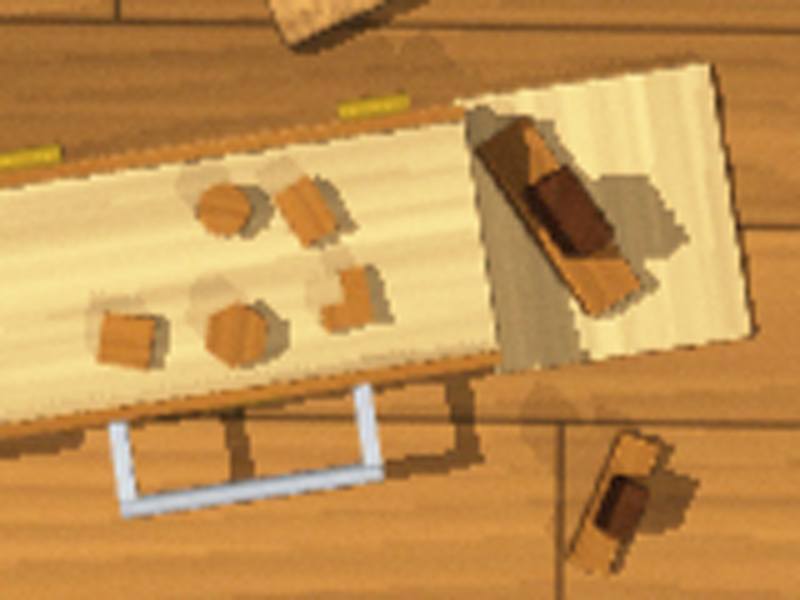

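View pics/side0c.png

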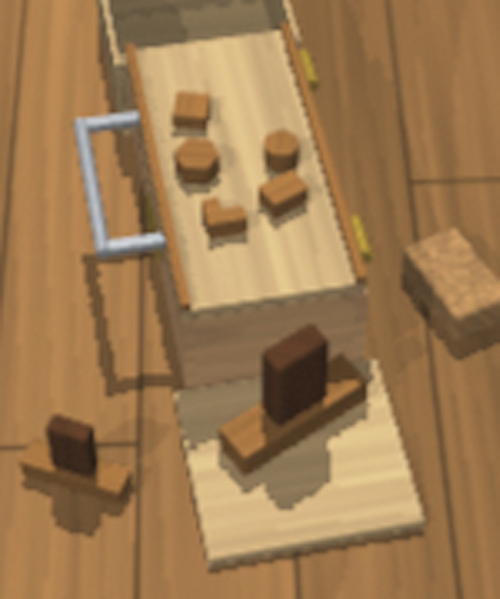

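```bash
cat > h.py <<'E'
import numpy as np
from cell import robot
from scipy.spatial.transform import Rotation as R
def cam(n):
    m=robot.camera_model(n); return m["camera_matrix"],m["position"],R.from_euler("xyz",m["attitude"]).as_matrix()
def ray(n,u,v,z):
    K,p,A=cam(n); d=A@np.linalg.inv(K)@[u,v,1]; return p+d*(z-p[2])/d[2]
def proj(n,P):
    K,p,A=cam(n); c=K@(A.T@(np.asarray(P)-p)); return c[:2]/c[2]
T=lambda u,v,z: ray("top",260+u/5,160+v/5,z)
S=lambda u,v,z: ray("side",220+u/3.33,130+v/3.33,z)
E
python3 - <<'E'
from h import *
np.set_printoptions(precision=4,suppress=True)
for n,f,a in [("barL",T,(125,508,.104)),("barR",T,(382,472,.104)),("lidhinge",T,(465,110,.118)),("lidfree",T,(498,358,.118)),
 ("bdfar",T,(715,65,.012)),("bdnear",T,(755,337,.012)),
 ("h1",T,(528,190,.116)),("h2",T,(565,170,.116)),("h3",T,(613,235,.116)),("h4",T,(572,257,.116)),
 ("f1",T,(478,145,.04)),("f2",T,(525,118,.04)),("f3",T,(640,280,.04)),("f4",T,(597,315,.04)),
 ("SbarL",S,(80,121,.104)),("SbarR",S,(102,251,.104)),("Slidh",S,(352,282,.118)),("Slidf",S,(186,304,.118)),("Sbdfar",S,(423,522,.012)),("Sbdnear",S,(212,562,.012)),
 ("Sh1",S,(263,349,.116)),("Sh2",S,(311,326,.116)),("Sh3",S,(327,340,.116)),("Sh4",S,(279,366,.116)),
 ("Sf1",S,(220,432,.04)),("Sf3",S,(243,459,.04)),("Sf4",S,(365,384,.04)),("Sf2",S,(340,357,.04))]:
  print(n,f(*a))
E
```

```text
barL [0.4625 0.1051 0.104 ]
barR [ 0.4853 -0.0402  0.104 ]
lidhinge [ 0.6905 -0.0836  0.118 ]
lidfree [ 0.5512 -0.1038  0.118 ]
bdfar [ 0.7298 -0.2443  0.012 ]
bdnear [ 0.5638 -0.2698  0.012 ]
h1 [ 0.646  -0.1198  0.116 ]
h2 [ 0.6576 -0.1405  0.116 ]
h3 [ 0.6213 -0.168   0.116 ]
h4 [ 0.6086 -0.145   0.116 ]
f1 [ 0.6764 -0.0975  0.04  ]
f2 [ 0.693  -0.1255  0.04  ]
f3 [ 0.5971 -0.1952  0.04  ]
f4 [ 0.5758 -0.1697  0.04  ]
SbarL [0.4673 0.1057 0.104 ]
SbarR [ 0.4899 -0.0407  0.104 ]
Slidh [ 0.6865 -0.0912  0.118 ]
Slidf [ 0.5571 -0.1084  0.118 ]
Sbdfar [ 0.7348 -0.2451  0.012 ]
Sbdnear [ 0.5721 -0.2734  0.012 ]
Sh1 [ 0.6149 -0.1523  0.116 ]
Sh2 [ 0.6523 -0.1318  0.116 ]
Sh3 [ 0.6637 -0.1456  0.116 ]
Sh4 [ 0.6263 -0.1687  0.116 ]
Sf1 [ 0.5805 -0.1748  0.04  ]
Sf3 [ 0.5977 -0.2005  0.04  ]
Sf4 [ 0.697  -0.1332  0.04  ]
Sf2 [ 0.6787 -0.1057  0.04  ]
```

```bash
cat >> h.py <<'E'
YAW=.154; O=np.array([.5995,.0517])   # chest frame
cx=np.array([np.cos(YAW),np.sin(YAW)]); cy=np.array([-np.sin(YAW),np.cos(YAW)])
def C(x,y): return O+x*cx+y*cy
def inC(p): d=np.asarray(p)[:2]-O; return np.array([d@cx,d@cy])
def to(P,yaw=None):
    s=robot.observe(); A=R.from_euler("xyz",s["tool_rot"]).as_matrix()
    t=0 if yaw is None else -((yaw-s["tool_rot"][2]+np.pi)%(2*np.pi)-np.pi)
    print("shift",np.round(A.T@(np.asarray(P)-s["tool_pos"]),4),"turn",round(t,3),"t",s["time"])
E
J="python3 -m jog"
$J '[[[0,-0.03,-0.019,0,0],[0,-0.065,-0.041,0,0],[0,-0.097,-0.062,0,0],[0,-0.13,-0.083,0,0],[0,-0.162,-0.103,0,0]]]' 20
$J '[[[0,-0.032,-0.021,0,0],[0,-0.065,-0.041,0,0],[0,-0.097,-0.062,0,0],[0,-0.13,-0.083,0,0],[0,-0.162,-0.103,0,0]]]' >/dev/null
$J '[[[0,-0.032,-0.021,0,0],[0,-0.065,-0.041,0,0],[0,-0.097,-0.062,0,0],[0,-0.13,-0.083,0,0],[0,-0.162,-0.103,0,0]]]' >/dev/null
$J '[[[0,-0.032,-0.021,0,0],[0,-0.065,-0.041,0,0],[0,-0.097,-0.062,0,0],[0,-0.13,-0.083,0,0],[0,-0.16,-0.103,0,0]]]' >/dev/null
$J '[[[0,0,0,0,-0.1],[0,0,0,0,-0.2],[0,0,0,0,-0.3],[0,0,0,0,-0.4],[0,0,0,0,-0.5]]]' 
python3 -c "
from h import *
to([.638,-.150,.078],.613)"
```

```text
time: 0.52
tool_pos: [0.3151, 0.3227, 0.2345]
tool_rot: [-3.141, -0.0, 2.738]
contact_force: [1.1, 0.8, -0.5]
opening: 0.0629
grip_force: 0.0
time: 2.18
tool_pos: [0.6382, -0.15, 0.2339]
tool_rot: [3.141, -0.001, -3.041]
contact_force: [-0.2, -0.1, 0.2]
opening: 0.0459
grip_force: 0.0
shift [ 0.000e+00 -1.000e-04  1.559e-01] turn 2.63 t 2.1833
```

```bash
J="python3 -m jog"
$J '[[[0,0,0,0.01,-0.1],[0,0,0,0.03,-0.2],[0,0,0,0.05,-0.3],[0,0,0,0.075,-0.41],[0,0,0,0.095,-0.513]]]' >/dev/null
$J '[[[0,0,0,0,0],[0,0,0,0,0]]]'
python3 - <<'E'
from h import *
import cv2
t=robot.read_camera("top")[150:250,320:430,::-1];s=robot.read_camera("side")[170:300,240:383,::-1]
t=cv2.resize(t,(396,360),interpolation=2);s=cv2.resize(s,(396,360),interpolation=2)
cv2.imwrite("pics/a1.png",np.hstack([t,s]))
E
```

```text
time: 2.77
tool_pos: [0.6378, -0.1496, 0.1386]
tool_rot: [3.139, -0.002, -2.535]
contact_force: [0.5, 0.2, 1.3]
opening: 0.0459
grip_force: 0.0
```

View pics/a1.png

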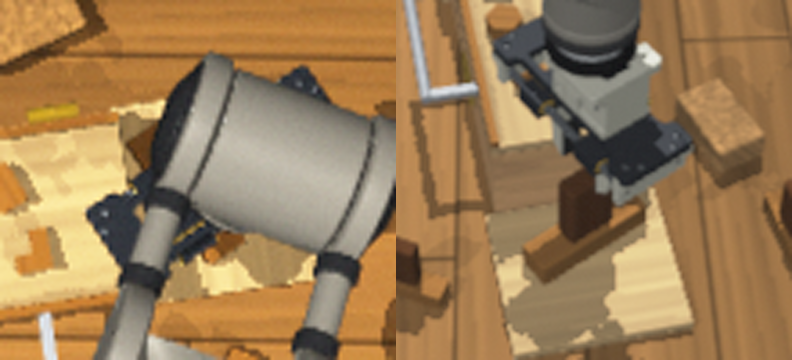

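The side crop shows the near finger at (613,185), just right of and toward the camera from the handle (585,185). That matches fingers straddling it, so I'll lower and grip.

```bash
J="python3 -m jog"
$J '[[[0,0,0,0.01,0],[0,0,0,0.022,0],[0,0,0,0.035,0],[0,0,0,0.048,0],[0,0,0,0.059,0]]]'
$J '[[[-1,0,0,0,0],[-1,0,0,0,0],[-1,0,0,0,0],[-1,0,0,0,0],[-1,0,0,0,0]]]' 30
$J '[[[-1,0,0,0,0],[-1,0,0,0,0],[-1,0,0,0,0]]]' 30
```

```text
time: 3.28
tool_pos: [0.638, -0.1497, 0.0793]
tool_rot: [3.141, -0.0, -2.533]
contact_force: [-0.4, 0.2, -0.1]
opening: 0.0457
grip_force: 0.0
time: 3.7
tool_pos: [0.6388, -0.15, 0.0814]
tool_rot: [-3.141, 0.001, -2.532]
contact_force: [0.3, -0.5, 0.7]
opening: 0.024
grip_force: 30.0
time: 3.95
tool_pos: [0.6388, -0.1499, 0.0814]
tool_rot: [-3.141, 0.001, -2.532]
contact_force: [-0.7, 0.9, 1.6]
opening: 0.0237
grip_force: 30.0
```

```bash
J="python3 -m jog"
$J '[[[-1,0,0,-0.015,0],[-1,0,0,-0.045,0],[-1,0,0,-0.08,0],[-1,0,0,-0.115,0],[-1,0,0,-0.14,0]]]'
$J '[[[-1,0,0,0,0.1],[-1,0,0,0,0.2],[-1,0,0,0,0.3],[-1,0,0,0,0.4],[-1,0,0,0,0.454]]]'>/dev/null
$J '[[[-1,0,0,0,0],[-1,0,0,0,0]]]'
python3 -c "
from h import *
to([*C(0,-.195),.183],YAW+np.pi)"
```

```text
time: 4.37
tool_pos: [0.6387, -0.1501, 0.2237]
tool_rot: [-3.14, 0.001, -2.532]
contact_force: [1.4, -0.1, -2.4]
opening: 0.0241
grip_force: 30.0
time: 4.95
tool_pos: [0.6382, -0.1499, 0.2202]
tool_rot: [3.141, -0.001, -2.985]
contact_force: [-0.8, 0.2, -2.8]
opening: 0.0239
grip_force: 30.0
shift [0.0072 0.0101 0.0372] turn 0.003 t 4.95
```

```bash
J="python3 -m jog"
$J '[[[-1,0.004,0.005,0.01,0],[-1,0.007,0.01,0.025,0.003],[-1,0.007,0.01,0.036,0.003],[-1,0.007,0.01,0.036,0.003],[-1,0.007,0.01,0.036,0.003]]]'
python3 - <<'E'
from h import *
import cv2
s=robot.read_camera("side");cv2.imwrite("pics/s2f.png",s[:,:,::-1]);s=s[190:290,255:355,::-1]
cv2.imwrite("pics/s2.png",cv2.resize(s,(600,600),interpolation=2))
E
```

```text
time: 5.37
tool_pos: [0.6298, -0.1412, 0.1841]
tool_rot: [3.141, -0.001, -2.989]
contact_force: [-0.1, -0.5, -2.7]
opening: 0.0241
grip_force: 30.0
```

View pics/s2.png

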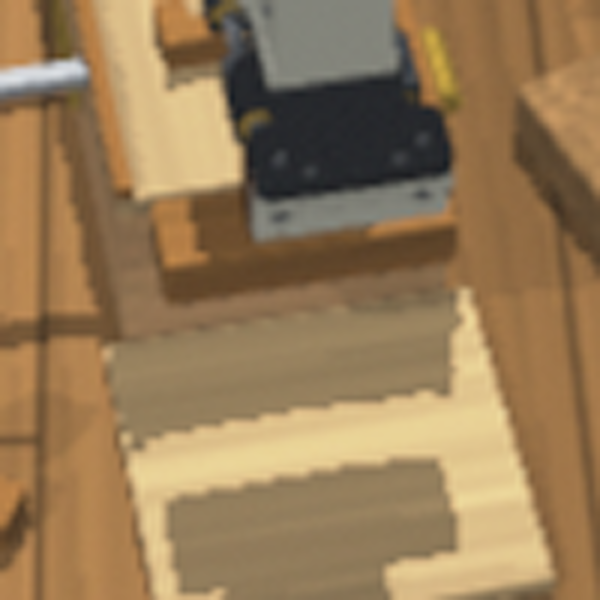

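Side crop: the foot hangs level just off the lid end. Its near face runs from (165,268)–(455,228) on top to (170,302)–(457,265) on the bottom edge. The free batten's end is at (115–135,195). I'll compute the alignment.

Run:
```python
from h import *
np.set_printoptions(precision=4,suppress=True)
f=lambda u,v,z: inC(ray("side",255+u/6,190+v/6,z))
u=robot.observe()["tool_pos"]; print("tcp",u,inC(u))
z=u[2]-.0694; print("under",z)
for a in [(170,302,z),(457,265,z),(165,268,z+.028),(455,228,z+.028)]: print("foot",f(*a))
for a in [(115,193,.118),(133,195,.11),(135,200,.11)]: print("batten",f(*a))
g=lambda n,u,v,z: inC(ray(n,u,v,z))
# original pictures: lid corners
print("side lid free outer/hinge outer",inC(S(186,304,.118)),inC(S(352,282,.118)), inC(S(366,290,.104)))
```

```text
tcp [ 0.6303 -0.1414  0.185 ] [ 0.0009 -0.1956]
under 0.1155531702004738
foot [-0.0576 -0.2131]
foot [ 0.0641 -0.2171]
foot [-0.0595 -0.2162]
foot [ 0.0615 -0.2186]
batten [-0.0712 -0.1537]
batten [-0.0631 -0.1499]
batten [-0.0627 -0.1528]
side lid free outer/hinge outer [-0.0665 -0.1517] [ 0.064  -0.1546] [ 0.0761 -0.1536]
```

Relative to the lid as seen by the same camera, the foot is centred within about 1 mm and parallel. I'll lower it 2 mm and enter the channel.

```bash
J="python3 -m jog"
$J '[[[-1,0,0,0.002,0],[-1,0,0.007,0.002,0],[-1,0,0.014,0.002,0],[-1,0,0.021,0.002,0],[-1,0,0.028,0.002,0]]]'
$J '[[[-1,0,0.007,0,0],[-1,0,0.014,0,0],[-1,0,0.021,0,0],[-1,0,0.028,0,0],[-1,0,0.035,0,0]]]'
$J '[[[-1,0,0.007,0,0],[-1,0,0.014,0,0],[-1,0,0.021,0,0],[-1,0,0.028,0,0],[-1,0,0.035,0,0]]]'
python3 -c "
from h import *
p=robot.observe()['tool_pos'];print(p,inC(p));to([*C(0.001,.167),.1825],YAW+np.pi)"
```

```text
time: 5.83
tool_pos: [0.6257, -0.1124, 0.183]
tool_rot: [3.142, 0.0, -2.989]
contact_force: [0.2, 0.9, -3.2]
opening: 0.0241
grip_force: 30.0
time: 6.25
tool_pos: [0.6203, -0.078, 0.1827]
tool_rot: [3.142, 0.0, -2.989]
contact_force: [-0.4, 0.3, -2.4]
opening: 0.0239
grip_force: 30.0
time: 6.67
tool_pos: [0.615, -0.0436, 0.1827]
tool_rot: [3.142, 0.0, -2.989]
contact_force: [0.3, 0.3, -3.0]
opening: 0.024
grip_force: 30.0
[ 0.61499631 -0.04355609  0.18270773] [ 0.00070139 -0.09650578]
shift [2.000e-04 2.635e-01 2.000e-04] turn -0.002 t 6.6667
```

```bash
J="python3 -m jog"
$J '[[[-1,0,0.008,0,0],[-1,0,0.016,0,0],[-1,0,0.024,0,0],[-1,0,0.032,0,0],[-1,0,0.04,0,0]]]'
$J '[[[-1,0,0.008,0,0],[-1,0,0.016,0,0],[-1,0,0.024,0,0],[-1,0,0.032,0,0],[-1,0,0.04,0,0]]]'
$J '[[[-1,0,0.008,0,0],[-1,0,0.016,0,0],[-1,0,0.024,0,0],[-1,0,0.032,0,0],[-1,0,0.04,0,0]]]'
$J '[[[-1,0,0.008,0,0],[-1,0,0.016,0,0],[-1,0,0.024,0,0],[-1,0,0.032,0,0],[-1,0,0.04,0,0]]]'
python3 -c "
from h import *
p=robot.observe()['tool_pos'];print(p,inC(p));to([*C(0.001,.167),.1825],YAW+np.pi)"
```

```text
time: 7.08
tool_pos: [0.6089, -0.0039, 0.1827]
tool_rot: [3.142, 0.0, -2.989]
contact_force: [0.6, -0.0, -2.4]
opening: 0.0239
grip_force: 30.0
time: 7.5
tool_pos: [0.6029, 0.0357, 0.1827]
tool_rot: [3.142, 0.0, -2.989]
contact_force: [0.7, -0.7, -2.7]
opening: 0.0237
grip_force: 30.0
time: 7.92
tool_pos: [0.5968, 0.0752, 0.1827]
tool_rot: [3.142, 0.0, -2.989]
contact_force: [0.3, 0.1, -2.3]
opening: 0.0237
grip_force: 30.0
time: 8.33
tool_pos: [0.5907, 0.1147, 0.1827]
tool_rot: [3.142, 0.0, -2.989]
contact_force: [0.7, -1.0, -1.2]
opening: 0.0238
grip_force: 30.0
[0.59071926 0.11471539 0.18271659] [0.00098923 0.06361653]
shift [0.0002 0.1034 0.0002] turn -0.002 t 8.3333
```

Continuing 105 mm, then lift and look.

```bash
J="python3 -m jog"
$J '[[[-1,0,0.008,0,0],[-1,0,0.016,0,0],[-1,0,0.024,0,0],[-1,0,0.032,0,0],[-1,0,0.04,0,0]]]'
$J '[[[-1,0,0.008,0,0],[-1,0,0.016,0,0],[-1,0,0.024,0,0],[-1,0,0.032,0,0],[-1,0,0.04,0,0]]]'
$J '[[[-1,0,0.008,0,0],[-1,0,0.016,0,0],[-1,0,0.025,0,0],[-1,0,0.025,0,0],[-1,0,0.025,0,0]]]'
$J '[[[-1,0,0,-0.01,0],[-1,0,0,-0.03,0],[-1,0,0,-0.05,0],[-1,0,0,-0.06,0],[-1,0,0,-0.06,0]]]'
$J '[[[-1,0,-0.03,0,0],[-1,0,-0.07,0,0],[-1,0,-0.11,0,0],[-1,0,-0.15,0,0],[-1,0,-0.19,0,0]]]'
$J '[[[-1,0,-0.04,0,0],[-1,0,-0.08,0,0],[-1,0,-0.12,0,0],[-1,0,-0.16,0,0],[-1,0,-0.19,0,0]]]'
python3 - <<'E'
from h import *
import cv2
t=robot.read_camera("top")[150:270,180:380,::-1];s=robot.read_camera("side")[100:260,220:350,::-1]
t=cv2.resize(t,(450,270),interpolation=2);s=cv2.resize(s,(340,418),interpolation=2)
o=np.zeros((418,790,3),np.uint8);o[:270,:450]=t;o[:,450:]=s;cv2.imwrite("pics/a3.png",o)
E
```

```text
time: 8.75
tool_pos: [0.5847, 0.1543, 0.1827]
tool_rot: [3.141, 0.0, -2.989]
contact_force: [0.6, -0.5, -2.1]
opening: 0.0238
grip_force: 30.0
time: 9.17
tool_pos: [0.5786, 0.1939, 0.1827]
tool_rot: [3.141, 0.0, -2.989]
contact_force: [0.5, -0.4, -1.8]
opening: 0.0239
grip_force: 30.0
time: 9.58
tool_pos: [0.5748, 0.2182, 0.1827]
tool_rot: [-3.141, -0.0, -2.988]
contact_force: [0.9, -0.4, -2.6]
opening: 0.0238
grip_force: 30.0
time: 10.0
tool_pos: [0.5763, 0.2176, 0.2461]
tool_rot: [3.141, 0.006, -2.99]
contact_force: [0.3, -0.8, -2.1]
opening: 0.0236
grip_force: 30.0
time: 10.42
tool_pos: [0.6032, 0.028, 0.2417]
tool_rot: [3.141, -0.001, -2.989]
contact_force: [0.8, 0.1, -2.5]
opening: 0.0235
grip_force: 30.0
time: 10.83
tool_pos: [0.632, -0.1616, 0.2414]
tool_rot: [-3.142, -0.002, -2.992]
contact_force: [0.2, 0.1, -2.0]
opening: 0.0236
grip_force: 30.0
```

View pics/a3.png

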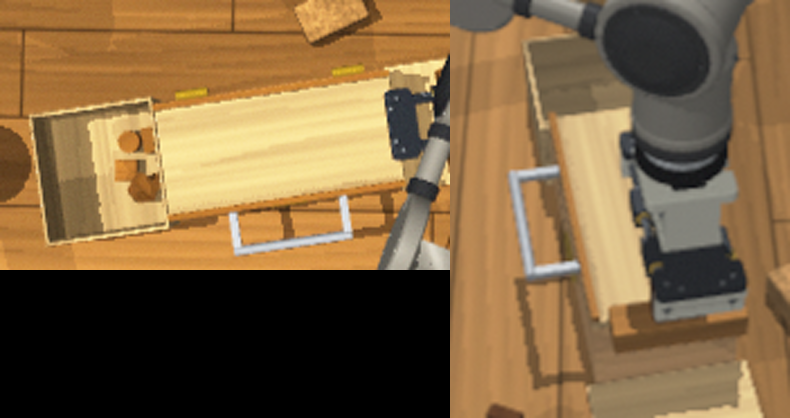

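The lid is empty, and the pieces are clustered in the tray around (120–155,130–200), all inside its walls. Next I'll put the block back on the board.

```bash
J="python3 -m jog"
python3 -m jog '[[[-1,0,0,0,0],[-1,0,0,0,0]]]' >/dev/null
python3 -c "
from h import *
p=robot.observe()['tool_pos'];print(inC(p));to([*C(0.0,-.228),.083],YAW+np.pi)"
```

```text
[ 1.93935320e-04 -2.11408814e-01]
shift [-0.     -0.0168  0.1588] turn -0.002 t 11.1
```

```bash
J="python3 -m jog"
$J '[[[-1,0,-0.01,0.01,0],[-1,0,-0.017,0.03,0],[-1,0,-0.017,0.055,0],[-1,0,-0.017,0.085,0],[-1,0,-0.017,0.11,0]]]'
$J '[[[-1,0,0,0.015,0],[-1,0,0,0.028,0],[-1,0,0,0.038,0],[-1,0,0,0.044,0],[-1,0,0,0.047,0]]]'
$J '[[[-1,0,0,0.001,0],[-1,0,0,0.002,0],[-1,0,0,0.002,0]]]'
```

```text
time: 11.52
tool_pos: [0.6346, -0.1737, 0.1304]
tool_rot: [3.141, -0.001, -2.988]
contact_force: [-0.3, -0.3, -2.3]
opening: 0.0241
grip_force: 30.0
time: 11.93
tool_pos: [0.6349, -0.1741, 0.0847]
tool_rot: [3.141, -0.001, -2.988]
contact_force: [-0.3, -0.7, -1.5]
opening: 0.024
grip_force: 30.0
time: 12.18
tool_pos: [0.6355, -0.1748, 0.0844]
tool_rot: [-3.141, 0.001, -2.989]
contact_force: [-0.6, -0.2, -2.4]
opening: 0.0239
grip_force: 30.0
```

```bash
J="python3 -m jog"
$J '[[[-1,0,0,0.001,0],[-1,0,0,0.001,0],[-1,0,0,0.001,0]]]'
$J '[[[-1,0,0,0.001,0],[-1,0,0,0.001,0],[-1,0,0,0.001,0]]]'
$J '[[[-1,0,0,0.001,0],[-1,0,0,0.001,0],[-1,0,0,0.001,0]]]'
```

```text
time: 12.43
tool_pos: [0.6353, -0.1748, 0.083]
tool_rot: [-3.141, 0.001, -2.989]
contact_force: [0.4, -0.5, -1.9]
opening: 0.0241
grip_force: 30.0
time: 12.68
tool_pos: [0.6351, -0.1747, 0.0817]
tool_rot: [3.141, 0.0, -2.989]
contact_force: [-0.6, -0.0, -2.1]
opening: 0.0242
grip_force: 30.0
time: 12.93
tool_pos: [0.6353, -0.1748, 0.0814]
tool_rot: [-3.141, 0.001, -2.989]
contact_force: [-2.3, 1.4, 4.8]
opening: 0.0239
grip_force: 30.0
```

```bash
J="python3 -m jog"
$J '[[[0,0,0,0,0],[0,0,0,0,0],[0,0,0,0,0],[0,0,0,0,0],[0,0,0,0,0]]]'
$J '[[[0,0,0,-0.005,0],[0,0,0,-0.02,0],[0,0,0,-0.05,0],[0,0,0,-0.09,0],[0,0,0,-0.12,0]]]'
$J '[[[0,0,0,0,0.1],[0,0,0,0,0.2],[0,0,0,0,0.3],[0,0,0,0,0.42],[0,0,0,0,0.54]]]'>/dev/null
$J '[[[0,0,0,0,0.12],[0,0,0,0,0.24],[0,0,0,0,0.36],[0,0,0,0,0.48],[0,0,0,0,0.6]]]'>/dev/null
$J '[[[0,0,0,0,0.12],[0,0,0,0,0.24],[0,0,0,0,0.36],[0,0,0,0,0.43],[0,0,0,0,0.43]]]'
python3 -c "
from h import *
to([*C(-.125,0),.160],YAW+np.pi/2)"
```

```text
time: 13.35
tool_pos: [0.6352, -0.1747, 0.0806]
tool_rot: [3.142, 0.0, -2.989]
contact_force: [0.0, 0.6, -0.5]
opening: 0.0454
grip_force: 0.0
time: 13.77
tool_pos: [0.6354, -0.1748, 0.2037]
tool_rot: [-3.141, 0.002, -2.989]
contact_force: [1.3, -0.3, 0.8]
opening: 0.0457
grip_force: 0.0
time: 15.02
tool_pos: [0.6351, -0.1747, 0.2011]
tool_rot: [3.141, 0.0, 1.721]
contact_force: [-0.3, -0.9, -0.6]
opening: 0.0459
grip_force: 0.0
shift [ 0.2288 -0.1263  0.041 ] turn -0.003 t 15.0167
```

```bash
J="python3 -m jog"
$J '[[[0,0.025,-0.014,0,0],[0,0.055,-0.03,0,0],[0,0.085,-0.047,0,0],[0,0.115,-0.063,0,0],[0,0.145,-0.08,0,0]]]'>/dev/null
$J '[[[0,0.03,-0.016,0,0],[0,0.06,-0.033,0,0],[0,0.084,-0.046,0.02,0],[0,0.084,-0.046,0.05,0],[0,0.084,-0.046,0.06,0]]]'
$J '[[[0,0,0,0,0],[0,0,0,0,0]]]'
python3 - <<'E'
from h import *
import cv2
p=robot.observe()['tool_pos'];print(p,inC(p))
t=robot.read_camera("top");cv2.imwrite("pics/t4f.png",t[:,:,::-1])
s=robot.read_camera("side");cv2.imwrite("pics/s4f.png",s[:,:,::-1])
a=cv2.resize(s[140:230,220:320,::-1],(500,450),interpolation=2);b=cv2.resize(s[220:300,260:350,::-1],(290,258),interpolation=2)
o=np.zeros((450,790,3),np.uint8);o[:,:500]=a;o[:258,500:]=b;cv2.imwrite("pics/a4.png",o)
E
```

```text
time: 15.85
tool_pos: [0.4734, 0.0339, 0.1388]
tool_rot: [-3.139, -0.001, 1.729]
contact_force: [0.1, 0.1, -0.8]
opening: 0.0459
grip_force: 0.0
time: 16.02
tool_pos: [0.4759, 0.0324, 0.141]
tool_rot: [-3.141, -0.0, 1.726]
contact_force: [0.6, -0.7, 0.3]
opening: 0.0457
grip_force: 0.0
[0.47585754 0.03244371 0.14100017] [-1.25132961e-01 -6.26316575e-05]
```

View pics/a4.png

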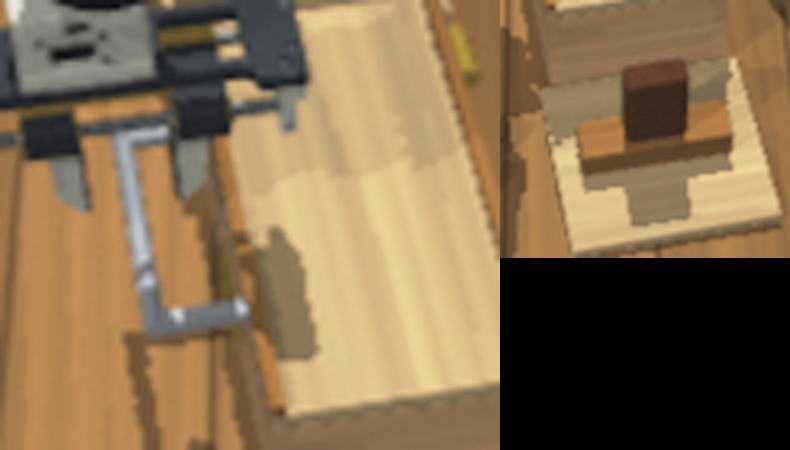

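The block stands upright on the board. The fingertips at (75,208) and (190,197) straddle the bar (140,230). I'll descend and close gently.

```bash
J="python3 -m jog"
$J '[[[0,0,0,0.01,0],[0,0,0,0.022,0],[0,0,0,0.034,0],[0,0,0,0.044,0],[0,0,0,0.048,0]]]'
$J '[[[-1,0,0,0,0],[-1,0,0,0,0],[-1,0,0,0,0],[-1,0,0,0,0],[-1,0,0,0,0]]]' 10
$J '[[[-1,0,0,0,0],[-1,0,0,0,0],[-1,0,0,0,0],[-1,0,0,0,0],[-1,0,0,0,0]]]' 10
python3 -c "
from h import *
p=robot.observe()['tool_pos'];print(p,inC(p))"
```

```text
time: 16.53
tool_pos: [0.476, 0.0321, 0.0926]
tool_rot: [3.141, -0.0, 1.724]
contact_force: [-1.1, 0.0, 0.7]
opening: 0.0462
grip_force: 0.0
time: 16.95
tool_pos: [0.4761, 0.0324, 0.0933]
tool_rot: [3.14, 0.0, 1.724]
contact_force: [-0.4, 0.6, 0.3]
opening: 0.0174
grip_force: 0.0
time: 17.37
tool_pos: [0.4771, 0.0325, 0.0932]
tool_rot: [3.138, 0.0, 1.724]
contact_force: [4.4, 2.8, -0.4]
opening: 0.0115
grip_force: 10.0
[0.47706798 0.03251395 0.09321678] [-0.12392607 -0.00017889]
```

```bash
J="python3 -m jog"
$J '[[[-1,0,0.001,0,0],[-1,0,0.001,0,0],[-1,0,0.001,0,0]]]' 20
python3 -c "
from h import *
s=robot.observe();p=s['tool_pos'];print(p,inC(p))
d=np.pi/2/40
f=lambda k: np.array([.2*(1-np.cos(k*d)),-.2*np.sin(k*d)])
for c in range(8): print([[round(float(v),4) for v in f(5*c+i)-f(5*c)] for i in range(1,6)])
"
```

```text
time: 17.62
tool_pos: [0.4771, 0.0326, 0.0931]
tool_rot: [3.141, 0.0, 1.724]
contact_force: [2.3, 0.8, 4.0]
opening: 0.0111
grip_force: 20.0
[0.47708037 0.0325566  0.09312913] [-0.12390729 -0.00013865]
[[0.0002, -0.0079], [0.0006, -0.0157], [0.0014, -0.0235], [0.0025, -0.0313], [0.0038, -0.039]]
[[0.0017, -0.0077], [0.0037, -0.0153], [0.0059, -0.0228], [0.0085, -0.0302], [0.0114, -0.0375]]
[[0.0031, -0.0072], [0.0066, -0.0143], [0.0103, -0.0212], [0.0142, -0.028], [0.0185, -0.0346]]
[[0.0045, -0.0064], [0.0092, -0.0127], [0.0142, -0.0188], [0.0194, -0.0246], [0.0249, -0.0303]]
[[0.0057, -0.0054], [0.0115, -0.0107], [0.0176, -0.0156], [0.0239, -0.0204], [0.0303, -0.0249]]
[[0.0066, -0.0042], [0.0134, -0.0082], [0.0203, -0.0119], [0.0274, -0.0153], [0.0346, -0.0185]]
[[0.0073, -0.0029], [0.0147, -0.0054], [0.0222, -0.0077], [0.0298, -0.0097], [0.0375, -0.0114]]
[[0.0077, -0.0014], [0.0155, -0.0025], [0.0233, -0.0032], [0.0312, -0.0037], [0.039, -0.0038]]
```

```bash
J="python3 -m jog"
$J '[[[-1,0,0.0002,-0.0079,0],[-1,0,0.0006,-0.0157,0],[-1,0,0.0014,-0.0235,0],[-1,0,0.0025,-0.0313,0],[-1,0,0.0038,-0.039,0]]]'
$J '[[[-1,0,0.0017,-0.0077,0],[-1,0,0.0037,-0.0153,0],[-1,0,0.0059,-0.0228,0],[-1,0,0.0085,-0.0302,0],[-1,0,0.0114,-0.0375,0]]]'
$J '[[[-1,0,0,0,0],[-1,0,0,0,0]]]'
```

```text
time: 18.03
tool_pos: [0.4809, 0.0332, 0.1319]
tool_rot: [3.141, -0.0, 1.724]
contact_force: [7.1, 0.9, -4.3]
opening: 0.0114
grip_force: 20.0
time: 18.45
tool_pos: [0.4927, 0.0351, 0.1692]
tool_rot: [3.14, -0.0, 1.724]
contact_force: [9.5, 2.5, -7.3]
opening: 0.0112
grip_force: 20.0
time: 18.62
tool_pos: [0.4926, 0.0351, 0.1691]
tool_rot: [3.14, -0.0, 1.724]
contact_force: [7.7, 1.5, -4.2]
opening: 0.0112
grip_force: 20.0
```

```bash
J="python3 -m jog"
$J '[[[-1,0,0.0035,-0.0072,0],[-1,0,0.0072,-0.0143,0],[-1,0,0.011,-0.0212,0],[-1,0,0.015,-0.028,0],[-1,0,0.0195,-0.0346,0]]]'
$J '[[[-1,0,0.0045,-0.0064,0],[-1,0,0.0092,-0.0127,0],[-1,0,0.0142,-0.0188,0],[-1,0,0.0194,-0.0246,0],[-1,0,0.0249,-0.0303,0]]]'
$J '[[[-1,0,0.0057,-0.0054,0],[-1,0,0.0115,-0.0107,0],[-1,0,0.0176,-0.0156,0],[-1,0,0.0239,-0.0204,0],[-1,0,0.0303,-0.0249,0]]]'
$J '[[[-1,0,0,0,0],[-1,0,0,0,0]]]'
python3 -c "
from h import *
p=robot.observe()['tool_pos'];print(p,inC(p))"
```

```text
time: 19.03
tool_pos: [0.5106, 0.038, 0.2036]
tool_rot: [-3.14, -0.001, 1.724]
contact_force: [3.0, 0.3, -4.9]
opening: 0.0109
grip_force: 20.0
time: 19.45
tool_pos: [0.5351, 0.0419, 0.2348]
tool_rot: [-3.14, -0.001, 1.724]
contact_force: [-3.1, 0.9, 0.1]
opening: 0.0109
grip_force: 20.0
time: 19.87
tool_pos: [0.5652, 0.0467, 0.2605]
tool_rot: [-3.141, -0.001, 1.724]
contact_force: [-3.6, 2.3, 1.5]
opening: 0.0112
grip_force: 20.0
time: 20.03
tool_pos: [0.5655, 0.0468, 0.2605]
tool_rot: [3.141, -0.0, 1.724]
contact_force: [-6.3, 1.7, 6.1]
opening: 0.0112
grip_force: 20.0
[0.56554121 0.04675348 0.26052779] [-0.03431566  0.00032103]
```

```bash
J="python3 -m jog"
$J '[[[-1,0,0.0064,-0.0042,0],[-1,0,0.013,-0.0082,0],[-1,0,0.0199,-0.0119,0],[-1,0,0.027,-0.0153,0],[-1,0,0.0342,-0.0185,0]]]'
$J '[[[-1,0,0.0073,-0.0029,0],[-1,0,0.0147,-0.0054,0],[-1,0,0.0222,-0.0077,0],[-1,0,0.0298,-0.0097,0],[-1,0,0.0375,-0.0114,0]]]'
python3 -m jog '[[[-1,0,0,0,0],[-1,0,0,0,0]]]'
python3 -c "
from h import *
p=robot.observe()['tool_pos'];print(p,inC(p));to([*C(.0758,0),.2935],YAW+np.pi/2)"
```

```text
time: 20.45
tool_pos: [0.5996, 0.0519, 0.2788]
tool_rot: [3.141, -0.0, 1.724]
contact_force: [-3.2, 2.1, 2.9]
opening: 0.011
grip_force: 20.0
time: 20.87
tool_pos: [0.6369, 0.0576, 0.2899]
tool_rot: [3.141, -0.0, 1.724]
contact_force: [-2.1, 1.9, 1.7]
opening: 0.0112
grip_force: 20.0
time: 21.03
tool_pos: [0.6367, 0.0575, 0.2898]
tool_rot: [3.14, -0.0, 1.724]
contact_force: [-1.4, 2.7, 4.6]
opening: 0.0111
grip_force: 20.0
[0.63673468 0.05750338 0.28981452] [3.76842180e-02 2.31979034e-05]
shift [ 0.      0.0381 -0.0036] turn -0.001 t 21.0333
```

```bash
J="python3 -m jog"
$J '[[[-1,0,0.0075,-0.0014,0],[-1,0,0.0155,-0.0025,0],[-1,0,0.023,-0.0032,0],[-1,0,0.031,-0.0036,0],[-1,0,0.038,-0.0036,0]]]'
$J '[[[-1,0,0,0,0],[-1,0,0,0,0],[-1,0,0,0,0],[-1,0,0,0,0],[-1,0,0,0,0]]]'
$J '[[[-1,0,0,0,0],[-1,0,0,0,0],[-1,0,0,0,0],[-1,0,0,0,0],[-1,0,0,0,0]]]'
python3 - <<'E'
from h import *
import cv2
p=robot.observe()['tool_pos'];print(p,inC(p))
s=robot.read_camera("side")[60:310,200:380,::-1];t=robot.read_camera("top")[150:280,180:420,::-1]
s=cv2.resize(s,(430,597),interpolation=2);t=cv2.resize(t,(360,195),interpolation=2)
o=np.zeros((597,790,3),np.uint8);o[:,:430]=s;o[:195,430:]=t;cv2.imwrite("pics/a5.png",o)
E
```

```text
time: 21.45
tool_pos: [0.6739, 0.0635, 0.2927]
tool_rot: [-3.141, -0.001, 1.724]
contact_force: [-1.3, 2.8, 2.4]
opening: 0.0111
grip_force: 20.0
time: 21.87
tool_pos: [0.6735, 0.0634, 0.2925]
tool_rot: [-3.141, -0.001, 1.724]
contact_force: [-1.5, 5.2, 0.7]
opening: 0.0113
grip_force: 20.0
time: 22.28
tool_pos: [0.6736, 0.0634, 0.2925]
tool_rot: [-3.141, -0.001, 1.724]
contact_force: [-0.5, 4.9, 1.2]
opening: 0.0115
grip_force: 20.0
[0.6736071  0.0633832  0.29251581] [0.07502218 0.0001775 ]
```

View pics/a5.png

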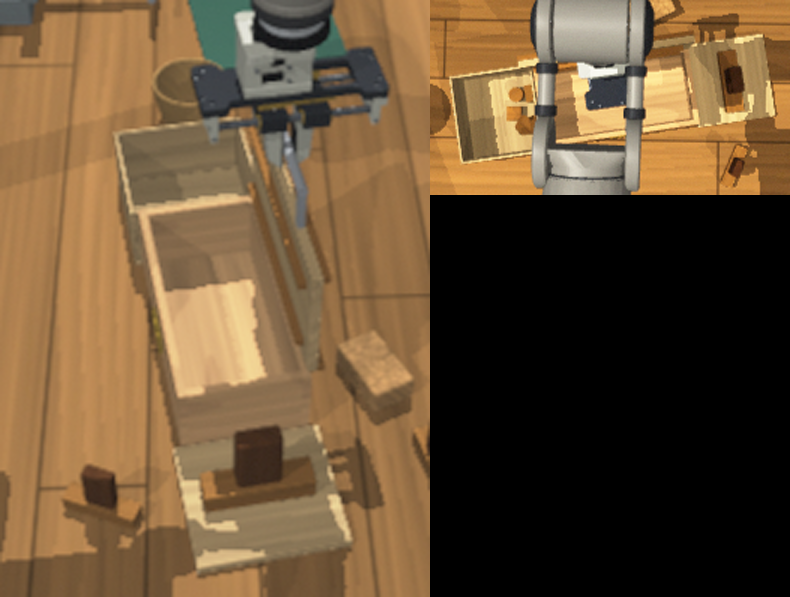

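The lid stands upright in the grip (moved 0.199 m of the 0.200 m it should, horizontally, with little force). The block is upright on its board and the offcuts are in the tray. Handing in.

```bash
python3 -c "
from cell import robot
print(robot.hand_in())"
```

```text
the job is handed in; nothing more can be done
None
```

I handed the job in at about 22 s of the 72 s: the offcuts were swept into the tray (the lid is clear, though overlap kept me from counting all five), the push block stands upright and released on its board, and the gripper holds the lid still, straight up by my measurements; no verdict came back.

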